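# Close the spares case and start its clamp bolt

## Task

Slide the cover of the blue spares case fully shut so that its forked end runs under the orange clamp bolt. Then start the bolt in its thread: turn it backward (anticlockwise from above) until it drops into the thread, then forward (clockwise) about one full turn from there, not run down further, and finish while still gripping the bolt head. Leave the loose things around the case where they are.

Things in the scene. Friction and masses are not known exactly. Their poses are not given: they have to be found in the camera images.
- case: Blue spares case with an open compartment holding brass fittings, 90 (x) x 165 (y) x 52 (z) mm including its steel side rails, fixed to the surface. Origin at the centre of its underside; its y axis runs along the rails, from the bolt end (-y) to the end where the cover slides out (+y). Its yaw stays within 0.3 rad of zero.
- cover_grip (a point): Centre of the black grip rib on the aluminium slide cover; the rib is 50 mm along the case's x axis, 12 mm thick along its y axis and 24 mm high, standing on the flat cover whose top is 50 mm above the surface (12 mm below this point). A 2 mm pad, 20 mm wide along y, surrounds the rib's foot. Slides with the cover along the case's y axis.
- cover (a joint): How far the cover is open, in m: 0 = fully shut (stop), grows toward the case's +y, up to 0.09. Sliding takes about 1.5 N. When shut the rib is 88 mm from the bolt axis.
- bolt_head (a point): Centre of the orange knurled head of the clamp bolt (upright cylinder, 27 mm diameter, 26 mm high; the head's underside is 13 mm below this point). The axis is vertical, 58 mm from the case's origin toward its -y end. At depth 0 this point is 79.5 mm above the surface; it sinks with the bolt.
- clamp_bolt: The captive clamp bolt; origin on its axis, its x axis turns with the head (white mark on top). Anticlockwise from above (growing yaw) is backward. Right-hand thread, 6 mm per turn: sinks 1 mm per 1.05 rad forward, rises as much backward, also when turned back beyond the drop. Turning friction is about 0.02 N m.
- bolt_depth (a joint): How far the bolt has sunk, in m, downward positive. Starts loose on top of the first thread at 0.0004 to 0.0023; forward it meets a stop there. Turned backward 0.4 to 2.2 rad it climbs to 0, passes the thread's end and drops by its weight to 0.006 (if held firmly, only when let go or pushed down). One turn forward from the drop: 0.012. At 0.0165 it is run down onto the cover.
- nut_driver: Loose nut driver with a brown handle, 179 mm long, a bystander; origin at the centre of its underside.
- green_screwdriver: Loose green screwdriver, 121 mm long, a bystander; origin at the centre of its underside.
- spanner: Loose steel spanner, 160 mm long, a bystander; origin at the centre of its underside.
- white_cup: Loose white sample cup, 52 mm across, 51 mm high, a bystander; origin at the centre of its underside.
- grey_cup: Loose cream sample cup with a pale lid, 56 mm across, 58 mm high, a bystander; origin at the centre of its underside.

How it is judged:
On the way, in this order (a step that is already met when the one before it is completed fails the run):
1. the cover is slid fully shut (within 4 mm) before the bolt is started (value of joint cover below 0.004 m), for 0.2 s.
2. the bolt has dropped into its thread (depth over 3.8 mm) (value of joint bolt_depth above 0.0038 m), for 0.2 s.
At the end, for the whole second after the job is handed in: The program has ended with the gripper still gripping the bolt head (over 3 N, grasp point within 12 mm of the bolt axis and 25 mm of the head's centre), the bolt at rest 0.7 to 1.3 turns into its thread after the drop (depth 10.2 to 13.8 mm), the cover shut to within 4 mm (value of joint cover below 0.004 m and value of joint bolt_depth between 0.0102 and 0.0138 m and angular speed of clamp_bolt below 0.15 rad/s and contact force between the fingers and clamp_bolt above 3 N and horizontal distance between the grasp point and bolt_head below 0.012 m and distance between the grasp point and bolt_head below 0.025 m); the arm keeps its last pose, push and grip.
It fails at once if a loose bystander is shifted by more than 30 mm (distance of any of nut_driver, green_screwdriver, spanner, white_cup, grey_cup from where it was at the start of the episode above 0.03 m).
It also fails if it takes over 72 s, if anything falls off the work surface, if the arm or the gripper's body presses on something with over 40 N, if the wrist force passes 120 N, or if a joint passes its speed limit or range.

## Robot

A 7-joint arm with a two-finger parallel gripper is mounted at the origin on a cart in front of the work surface, level with it; the furniture and walls round the work are solid. World frame = base frame: x ahead of the robot, y to its left, z up, the work surface at z = 0. Lengths are in m, angles in rad, forces in N, time in s.
With the tool pointing down it reaches from about 0.425 to 0.925 m from the base axis. Payload 6.8 kg.
Tool frame: the origin (TCP) lies on the centre line of the jaws, within the pads' length; the fingertips stand 14 mm ahead of it and the grasp point (between the pads) lies 5 mm behind it (r.tips_ahead is the distance from the TCP to the fingertips, in m); z points along the fingers, y is the line along which they close (so a half turn about z gives the same grasp; the last joint's range is limited). The gripper opens to 85 mm and grips with 20 to 120 N. Pads are 22 mm wide; open, the fingers measure 114 mm over their backs; the gripper's body (76 mm by 85 mm) begins 54 mm behind the grasp point. The pads swing forward as they close: fully open they stand 13 mm farther back than shut.
Start: joints at [1.217, 0.477, 0.022, 1.555, -0.011, 1.109, -0.083], TCP at [0.164, -0.655, 0.245] pointing down, gripper open.
Joint ranges: [-2.96, 2.96], [-0.34, 2.1], [-1.41, 1.46], [0.24, 2.44], [-1.37, 4.51], [0.17, 1.92], [-2.96, 2.96]. Speed limits (rad/s): [2.39, 2.39, 3.14, 3.14, 3.14, 3.14, 3.14].

## Interface

Orientations are given as a rotation vector (axis times angle).
In Python, from bench import r, eyes gives the robot as it stands.
- The arm moves only by the tool step_arm, never from a script. Its argument "rows" is a list of rows, each a list of 6 numbers: the shift along the world's x, y, z in units of 60 cm (1.0 is 60 cm), then the turn, a rotation vector about the world's x, y, z in units of pi rad (1.0 is pi rad). In form: [[x, y, z, rx, ry, rz], ...]. A call has 1 to 5 rows; each row is the pose to reach, as a shift and turn from the pose commanded when the call began, turning the shorter way round; what a row does not reach only later rows make up. A row lasts 1/12 s, in which the tool goes at most 41.7 mm and 7.16 degrees, less where a joint would pass 70% of its speed; a pose out of reach is approached as far as the arm can. A call with a number of a shift or a turn outside -1 to 1 is refused whole. A call with a gripper value outside its range is refused whole. "jaw" is the closure, from 0 (fully open) to 1 (shut), set as the call begins (left out, the last holds). The fingers move at their own pace and stop on an object; "squeeze" is the grip in N (left out, the last holds). Time passes only in rows, so rows that repeat a pose let the fingers close. It gives the time, the measured TCP pose, the force, the opening and the grip force at its end, in the units of the state.
- r.get_obs(): the state, without advancing time (a new reading comes with each control period).
- eyes.grab_frame(name): name is "scene" or "top" or "wrist"; returns the picture (480x640x3 uint8, red, green, blue); there is no depth.
- eyes.camera_info(name): a dict with "mtx" (3x3 intrinsics, pixels), "extrinsics" (4x4, takes a point from camera to world coordinates); the wrist camera has in their place "tool_from_camera" (4x4, takes a point from camera to tool coordinates, whose origin is the TCP and whose axes are the flange's). Camera axes: x right, y down, z forward; pixel columns grow to the right and rows downward; lengths in m; the calibration is good to about 2 mm. A picture is of the moment at which its call begins: read the wrist's pose just before it. camera_info takes no time and is no camera call.
- r.hand_in(): hands the job in; it is judged then, once.
The state is a dict: "clock": time; "joints": joint angles; "qvel": joint speeds; "tau": joint torques, N m; "tcp_pos": TCP position; "orientation": TCP orientation; "contact_force": force on the tool from outside, world axes, zero at the start; "moment": the same for the moment, N m; "grip_width": finger opening in m; "gripper_force": force on a finger pad.
Only numpy, scipy, OpenCV 4.12 (cv2) and the standard library are available. Lean on these libraries where they do the work, as an engineer would, in place of code of your own. Each camera call takes 0.05 s, during which the arm holds its last target. There are 200 camera calls.

## Working session

There is one attempt and no reset: what is moved stays moved. The work goes in short steps, Python scripts to look and compute and a tool call to move; the robot and the scene stay as the last step left them, time stands still between calls to the robot, and variables do not carry over. Pictures are saved under pics/ and viewed, at most 10 in all, crops included, and the job is handed in when it is done.

Besides the shell and the picture viewer there is one more tool, called after "Request:" in YAML: its name, and indented under it one key for each argument. step_arm: Moves the arm, as the interface text tells. Shifts and turns lie within -1 to 1; 1 stands for 60 cm of shift or pi rad of turn. Its arguments: {"type":"object","properties":{"rows":{"type":"array"},"jaw":{"type":"number"},"squeeze":{"type":"number"}},"required":["rows"]}

```bash
mkdir -p pics; ls
python3 - <<'E'
from bench import r,eyes
import cv2,numpy as np
np.set_printoptions(precision=4,suppress=True)
for n in("top","scene"):
    cv2.imwrite(f"pics/{n}0.png",eyes.grab_frame(n)[:,:,::-1]); c=eyes.camera_info(n);print(n,c["mtx"],c["extrinsics"])
o=r.get_obs();print(o);print(eyes.camera_info("wrist"))
E
```

```text
pics
top [[508.0471   0.     317.1612]
 [  0.     508.0471 231.1341]
 [  0.       0.       1.    ]] [[ 0.0202 -0.9804  0.1962  0.3703]
 [-0.9998 -0.0203  0.0015  0.002 ]
 [ 0.0025 -0.1962 -0.9806  1.0497]
 [ 0.      0.      0.      1.    ]]
scene [[437.8227   0.     318.4276]
 [  0.     437.8227 234.7537]
 [  0.       0.       1.    ]] [[-0.6465 -0.5179  0.5602  0.0267]
 [-0.7629  0.4467 -0.4674  0.4777]
 [-0.0082 -0.7295 -0.6839  0.7352]
 [ 0.      0.      0.      1.    ]]
{'clock': 0.1, 'joints': array([ 1.2169,  0.4778,  0.0224,  1.5564, -0.0115,  1.1093, -0.0831]), 'qvel': array([-0.0004, -0.0011,  0.0006, -0.0022,  0.0001,  0.0013,  0.0001]), 'tau': array([  0.004 , -59.7766,   1.614 , -28.1956,   0.0129,   0.005 ,
        -0.    ]), 'tcp_pos': array([ 0.1641, -0.6542,  0.2444]), 'orientation': array([-3.1162, -0.385 ,  0.0005]), 'contact_force': array([-0.3767,  0.4003, -1.0281]), 'moment': array([-0.0385, -0.0697, -0.0376]), 'gripper_force': 0.0, 'grip_width': 0.08542688835303255}
{'mtx': array([[336.8649,   0.    , 324.9761],
       [  0.    , 336.8649, 234.8702],
       [  0.    ,   0.    ,   1.    ]]), 'tool_from_camera': array([[-0.0002, -0.9448, -0.3278,  0.0841],
       [ 1.    , -0.0004,  0.0007, -0.0003],
       [-0.0008, -0.3278,  0.9448, -0.1282],
       [ 0.    ,  0.    ,  0.    ,  1.    ]])}
```

View pics/top0.png

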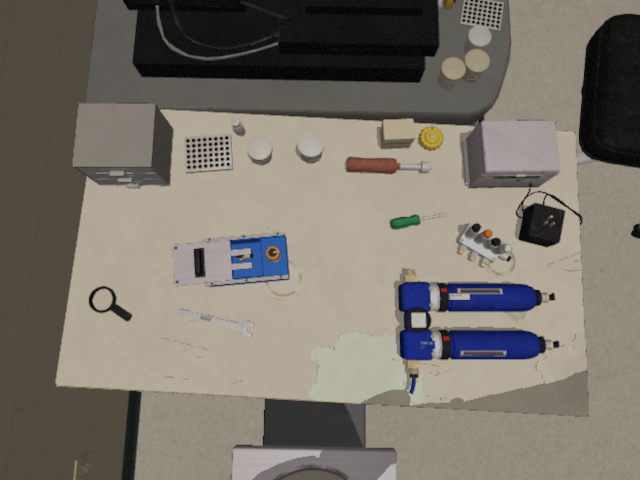

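View pics/scene0.png

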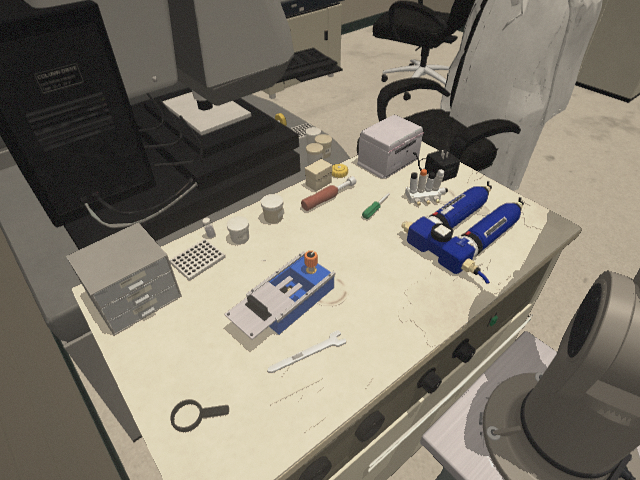

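The top view shows the bolt at about (273,254), the black rib at about (199,263), the cover partly open toward +y, and the spanner at about (215,321). The scene view agrees. Next I measure the bolt and rib.

```bash
cat > h.py <<'E'
from bench import r,eyes
import cv2,numpy as np
from scipy.spatial.transform import Rotation as R
np.set_printoptions(precision=4,suppress=True)
def cam(n):
    c=eyes.camera_info(n)
    if n!="wrist": return c["mtx"],c["extrinsics"]
    o=r.get_obs();T=np.eye(4);T[:3,:3]=R.from_rotvec(o["orientation"]).as_matrix();T[:3,3]=o["tcp_pos"]
    return c["mtx"],T@c["tool_from_camera"]
def onz(K,E,uv,z):
    d=E[:3,:3]@np.linalg.inv(K)@np.r_[uv,1]; return E[:3,3]+d*(z-E[2,3])/d[2]
def blob(m,box=None):
    m=m.astype(np.uint8)
    if box: k=np.zeros_like(m);x0,y0,x1,y1=box;k[y0:y1,x0:x1]=1;m=m*k
    n,l,s,c=cv2.connectedComponentsWithStats(m);i=1+s[1:,4].argmax();return l==i,c[i],s[i]
E
python3 - <<'E'
from h import *
for n,bb,rb in(("top",(255,235,295,275),(180,240,215,285)),("scene",(290,240,330,280),(235,280,285,325))):
    K,E=cam(n);im=eyes.grab_frame(n).astype(int);R_,G,B=im[...,0],im[...,1],im[...,2]
    m,c,s=blob((R_>G*1.4)&(R_>B*1.6)&(R_>90),bb);print(n,"bolt",c,s,onz(K,E,c,.086))
    m,c,s=blob(im.max(2)<60,rb);q=cv2.minAreaRect(np.argwhere(m)[:,::-1].astype(np.float32));print("rib",c,s,q,onz(K,E,c,.068),[onz(K,E,p,.074)[:2] for p in cv2.boxPoints(q)])
E
```

```text
top bolt [272.2959 253.3469] [266 246  14  15  98] [0.5179 0.0886 0.086 ]
rib [198.8261 262.1779] [194 248  11  29 253] ((198.88133239746094, 262.1011657714844), (27.758338928222656, 9.107230186462402), 86.42366790771484) [0.5003 0.2324 0.068 ] [array([0.526 , 0.2432]), array([0.5275, 0.2256]), array([0.4736, 0.2188]), array([0.4722, 0.2362])]
scene bolt [310.3793 259.669 ] [304 251  13  17 145] [0.5124 0.0947 0.086 ]
rib [248.  301.5] [248 301   1   2   2] ((248.0, 301.5), (1.0, 0.0), -90.0) [0.5186 0.2452 0.068 ] [array([0.5132, 0.248 ]), array([0.5132, 0.248 ]), array([0.5152, 0.2467]), array([0.5152, 0.2467])]
```

Request:
step_arm:
  rows:
    - [0.56,0.675,0,0,0,0.46]
    - [0.56,0.675,0,0,0,0.46]
    - [0.56,0.675,0,0,0,0.46]
    - [0.56,0.675,0,0,0,0.46]
    - [0.56,0.675,0,0,0,0.46]
  jaw: 1
  squeeze: 20

```text
clock: 0.62
tcp_pos: [0.2981, -0.4927, 0.2453]
orientation: [2.844, 1.333, -0.0]
contact_force: [1.2, -0.9, -1.0]
grip_width: 0.0253
gripper_force: 0.0
```

Run:
```python
from h import *
o=r.get_obs();print(r.tips_ahead,o["clock"],o["joints"],o["tcp_pos"],o["orientation"],o["grip_width"])
```

```text
0.014 0.6167 [ 1.06    0.3227 -0.1765  1.7886  0.0649  1.0359  0.1652] [ 0.2981 -0.4927  0.2453] [ 2.8445  1.3335 -0.0002] 0.025346215604629036
```

Request:
step_arm:
  rows:
    - [0.337,0.405,0,0,0,0.26]
    - [0.337,0.405,0,0,0,0.26]
    - [0.337,0.405,0,0,0,0.26]
    - [0.337,0.405,0,0,0,0.26]
    - [0.337,0.405,0,0,0,0.26]

```text
clock: 1.03
tcp_pos: [0.4313, -0.3325, 0.2455]
orientation: [2.297, 2.143, -0.0]
contact_force: [1.1, -0.8, 0.0]
grip_width: -0.0004
gripper_force: 0.0
```

Request:
step_arm:
  rows:
    - [0.115,0.5,0,0,0,0.06]
    - [0.115,0.5,0,0,0,0.06]
    - [0.115,0.5,0,0,0,0.06]
    - [0.115,0.5,0,0,0,0.06]
    - [0.115,0.5,0,0,0,0.06]

```text
clock: 1.45
tcp_pos: [0.4772, -0.1294, 0.2454]
orientation: [2.092, 2.343, -0.0]
contact_force: [0.9, -0.3, -0.6]
grip_width: 0.0002
gripper_force: 0.0
```

Request:
step_arm:
  rows:
    - [0.03,0.67,0,0,0,0]
    - [0.03,0.67,0,0,0,0]
    - [0.03,0.67,0,0,0,0]
    - [0.03,0.67,0,0,0,0]
    - [0.03,0.67,0,0,0,0]

```text
clock: 1.87
tcp_pos: [0.4862, 0.0787, 0.2455]
orientation: [2.092, 2.343, 0.0]
contact_force: [1.0, -0.2, -0.3]
grip_width: -0.0003
gripper_force: 0.0
```

Request:
step_arm:
  rows:
    - [0.015,0.325,-0.05,0,0,0]
    - [0.015,0.325,-0.05,0,0,0]
    - [0.015,0.325,-0.05,0,0,0]
    - [0.015,0.325,-0.05,0,0,0]
    - [0.015,0.325,-0.05,0,0,0]

```text
clock: 2.28
tcp_pos: [0.4947, 0.2756, 0.2149]
orientation: [-2.089, -2.345, -0.001]
contact_force: [-0.2, -0.7, 0.7]
grip_width: 0.0001
gripper_force: 0.0
```

Run:
```python
from h import *
o=r.get_obs();print(o["clock"],o["joints"],o["tcp_pos"],o["orientation"])
K,E=cam("wrist");im=eyes.grab_frame("wrist");cv2.imwrite("pics/w1.png",im[:,:,::-1]);np.savez("w1",K=K,E=E,im=im)
```

```text
2.2833 [-0.0692  0.4166 -0.6992  1.815   0.3089  1.0212 -0.774 ] [0.4947 0.2756 0.2149] [-2.0885 -2.3453 -0.0013]
```

View pics/w1.png

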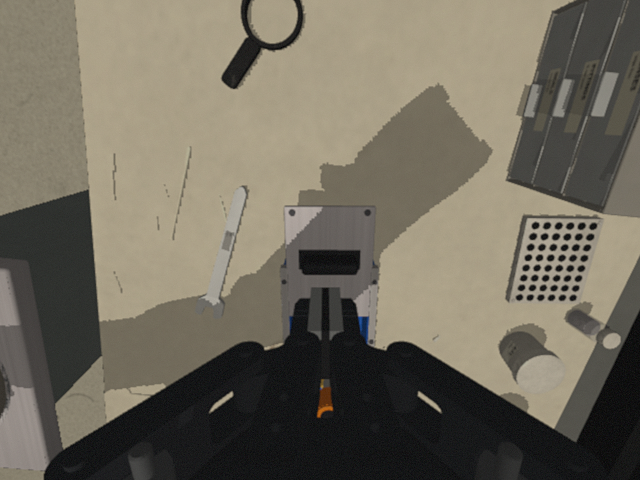

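The wrist view shows the rib at about (330,262), the cover plate around (330,235), the fingertips at (325,290), and the orange bolt at (325,400) between the fingers.

Run:
```python
from h import *
d=np.load("w1.npz");K,E,im=d["K"],d["E"],d["im"].astype(int)
m,c,s=blob(im.max(2)<60,(290,240,370,282));q=cv2.minAreaRect(np.argwhere(m)[:,::-1].astype(np.float32))
print(s,q)
for p in cv2.boxPoints(q): print(p,onz(K,E,p,.074)[:2],onz(K,E,p,.052)[:2])
for p in((289,212),(371,212)):print(onz(K,E,p,.05))
```

```text
[ 299  250   61   25 1488] ((329.0, 262.0), (24.0, 60.0), 90.0)
[299. 250.] [0.4746 0.2508] [0.4738 0.2419]
[359. 250.] [0.5258 0.2568] [0.5292 0.2484]
[359. 274.] [0.5292 0.2343] [0.5328 0.2241]
[299. 274.] [0.4767 0.2282] [0.476  0.2174]
[0.4615 0.2767 0.05  ]
[0.5348 0.2852 0.05  ]
```

Request:
step_arm:
  rows:
    - [0,0,-0.06,0,0,0]
    - [0,0,-0.12,0,0,0]
    - [0,0,-0.18,0,0,0]
    - [0,0,-0.225,0,0,0]
    - [0,0,-0.238,0,0,0]

```text
clock: 2.75
tcp_pos: [0.4932, 0.2696, 0.0682]
orientation: [-2.091, -2.342, 0.011]
contact_force: [-0.7, -0.4, 0.6]
grip_width: -0.0001
gripper_force: 0.0
```

Request:
step_arm:
  rows:
    - [0.003,-0.022,0,0,0,0]
    - [0.005,-0.043,0,0,0,0]
    - [0.007,-0.06,0,0,0,0]
    - [0.009,-0.076,0,0,0,0]
    - [0.01,-0.09,0,0,0,0]

```text
clock: 3.17
tcp_pos: [0.503, 0.2166, 0.0742]
orientation: [2.093, 2.341, 0.004]
contact_force: [1.5, 2.0, 1.4]
grip_width: 0.0
gripper_force: 0.8
```

Request:
step_arm:
  rows:
    - [0.001,-0.01,0,0,0,0]
    - [0.002,-0.02,0,0,0,0]
    - [0.003,-0.028,0,0,0,0]
    - [0.003,-0.034,0,0,0,0]
    - [0.004,-0.037,0,0,0,0]

```text
clock: 3.58
tcp_pos: [0.5039, 0.1952, 0.0725]
orientation: [2.092, 2.344, -0.0]
contact_force: [-0.8, 1.0, 1.2]
grip_width: 0.0001
gripper_force: 0.6
```

Request:
step_arm:
  rows:
    - [0,-0.003,0,0,0,0]
    - [0.001,-0.006,0,0,0,0]
    - [0.001,-0.008,0,0,0,0]
    - [0.001,-0.01,0,0,0,0]
    - [0.001,-0.01,0,0,0,0]

```text
clock: 4.0
tcp_pos: [0.5043, 0.1914, 0.0725]
orientation: [-2.089, -2.344, -0.003]
contact_force: [0.7, 5.2, -2.6]
grip_width: -0.0
gripper_force: 2.6
```

Request:
step_arm:
  rows:
    - [0,-0.003,0,0,0,0]
    - [0,-0.006,0,0,0,0]
    - [0,-0.008,0,0,0,0]
    - [0,-0.008,0,0,0,0]
    - [0,-0.008,0,0,0,0]

```text
clock: 4.42
tcp_pos: [0.5042, 0.1911, 0.0727]
orientation: [-2.083, -2.345, -0.013]
contact_force: [1.9, 15.5, -9.3]
grip_width: 0.0002
gripper_force: 7.6
```

Request:
step_arm:
  rows:
    - [0,0.03,0,0,0,0]
    - [0,0.035,0.04,0,0,0]
    - [0,0.035,0.1,0,0,0]
    - [0,0.03,0.16,0,0,0]
    - [0,0.0,0.18,0,0,0]

```text
clock: 4.83
tcp_pos: [0.5058, 0.1892, 0.1853]
orientation: [2.085, 2.348, 0.011]
contact_force: [1.6, 0.7, 0.3]
grip_width: -0.0004
gripper_force: 0.0
```

Request:
step_arm:
  rows:
    - [0.01,-0.05,0.0,0,0,0.02]
    - [0.015,-0.1,0,0,0,0.05]
    - [0.02,-0.14,0.0,0,0,0.08]
    - [0.02,-0.16,0,0,0,0.1]
    - [0.02,-0.16,0,0,0,0.1]
  jaw: 0

```text
clock: 5.25
tcp_pos: [0.5164, 0.0844, 0.1798]
orientation: [-1.704, -2.639, 0.005]
contact_force: [-1.0, 0.3, 0.2]
grip_width: 0.0609
gripper_force: 0.0
```

Run:
```python
from h import *
o=r.get_obs();print(o["clock"],o["joints"],o["tcp_pos"],o["orientation"],o["grip_width"],o["contact_force"])
K,E=cam("wrist");im=eyes.grab_frame("wrist");cv2.imwrite("pics/w2.png",im[:,:,::-1]);np.savez("w2",K=K,E=E,im=im)
im=im.astype(int);R_,G,B=im[...,0],im[...,1],im[...,2]
m,c,s=blob((R_>G*1.4)&(R_>B*1.6)&(R_>90));print(c,s,onz(K,E,c,.078))
```

```text
5.25 [ 0.3194  0.402  -0.7404  1.9412  0.3386  0.9274 -0.1644] [0.5164 0.0844 0.1798] [-1.7037 -2.6395  0.0052] 0.06086764862632267 [-0.9843  0.3279  0.1639]
[331.9115 238.5577] [313 217  39  45 780] [0.5195 0.088  0.078 ]
```

View pics/w2.png

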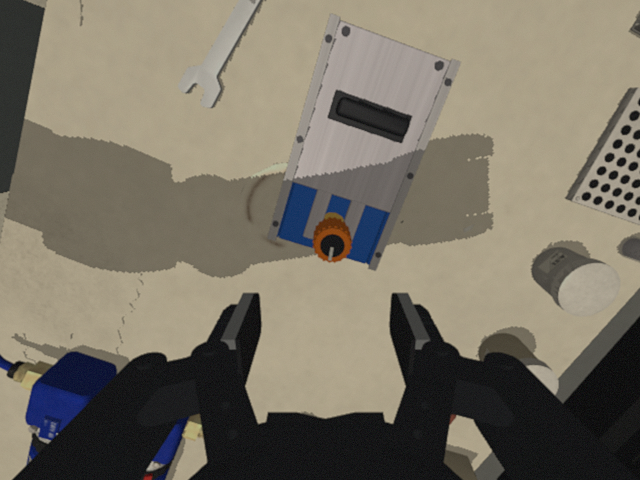

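The wrist view shows the cover shut, with its fork under the bolt. The bolt's head top is at about (332,245), the white mark points down, and the cups are well clear.

Run:
```python
from h import *
d=np.load("w2.npz");K,E,im=d["K"],d["E"],d["im"].astype(int)
m,c,s=blob(im.max(2)<70,(316,225,350,268));print(c,s,onz(K,E,c,.091))
R_,G,B=im[...,0],im[...,1],im[...,2]
m,c,s=blob((R_>G*1.4)&(R_>B*1.6)&(R_>90))
(cx,cy),rad=cv2.minEnclosingCircle(np.argwhere(m&(np.arange(480)[:,None]>226))[:,::-1].astype(np.float32));print(cx,cy,rad,onz(K,E,(cx,cy),.091))
```

```text
[332.0643 244.7453] [321 235  23  22 373] [0.5193 0.0881 0.091 ]
332.2554626464844 241.4652099609375 20.7172908782959 [0.5185 0.0903 0.091 ]
```

Request:
step_arm:
  rows:
    - [0.004,0.006,-0.02,0,0,0.04]
    - [0.004,0.006,-0.04,0,0,0.08]
    - [0.004,0.006,-0.06,0,0,0.12]
    - [0.004,0.006,-0.07,0,0,0.146]
    - [0.004,0.006,-0.07,0,0,0.146]

```text
clock: 5.72
tcp_pos: [0.5176, 0.0938, 0.1371]
orientation: [-1.048, -2.958, 0.001]
contact_force: [-0.7, 0.2, -0.3]
grip_width: 0.0859
gripper_force: 0.0
```

Request:
step_arm:
  rows:
    - [0,0,0,0,0,0]
    - [0,0,0,0,0,0]
    - [0,0,0,0,0,0]

```text
clock: 5.97
tcp_pos: [0.5193, 0.0932, 0.1392]
orientation: [1.056, 2.958, 0.001]
contact_force: [0.7, 0.6, -0.8]
grip_width: 0.085
gripper_force: 0.0
```

Request:
step_arm:
  rows:
    - [0,-0.0085,-0.025,0,0,0]
    - [0,-0.0085,-0.05,0,0,0]
    - [0,-0.0085,-0.075,0,0,0]
    - [0,-0.0085,-0.0935,0,0,0]
    - [0,-0.0085,-0.0935,0,0,0]

```text
clock: 6.38
tcp_pos: [0.5179, 0.0871, 0.0809]
orientation: [-1.055, -2.957, 0.002]
contact_force: [-0.1, 0.8, -0.3]
grip_width: 0.0853
gripper_force: 0.0
```

Request:
step_arm:
  rows:
    - [0,0,0,0,0,0]
    - [0,0,0,0,0,0]
    - [0,0,0,0,0,0]
    - [0,0,0,0,0,0]
    - [0,0,0,0,0,0]
  jaw: 1

```text
clock: 6.8
tcp_pos: [0.5194, 0.0875, 0.083]
orientation: [1.054, 2.958, 0.001]
contact_force: [0.4, 2.1, 3.4]
grip_width: 0.0255
gripper_force: 5.2
```

Request:
step_arm:
  rows:
    - [0,0,0,0,0,0]
    - [0,0,0,0,0,0]
    - [0,0,0,0,0,0]

```text
clock: 7.05
tcp_pos: [0.5195, 0.0878, 0.0829]
orientation: [1.054, 2.958, 0.001]
contact_force: [1.0, 1.0, 5.1]
grip_width: 0.0249
gripper_force: 22.4
```

Run:
```python
from h import *
o=r.get_obs();print(o)
```

```text
{'clock': 7.05, 'joints': array([ 0.303 ,  0.57  , -0.7482,  2.0009,  0.5496,  0.7793,  0.1156]), 'qvel': array([-0.0014,  0.0005,  0.0004,  0.0013,  0.0003, -0.0006, -0.001 ]), 'tau': array([  0.381 , -47.3413,  -8.439 , -17.3401,   0.0506,   0.2339,
         0.0079]), 'tcp_pos': array([0.5195, 0.0878, 0.0829]), 'orientation': array([1.0539, 2.9585, 0.0014]), 'contact_force': array([1.0444, 0.9874, 5.0745]), 'moment': array([ 0.1125, -0.0537,  0.0073]), 'gripper_force': 22.41253226995468, 'grip_width': 0.02490548547410271}
```

Request:
step_arm:
  rows:
    - [0,0,0,0,0,0.035]
    - [0,0,0,0,0,0.07]
    - [0,0,0,0,0,0.105]
    - [0,0,0,0,0,0.14]
    - [0,0,0,0,0,0.14]

```text
clock: 7.47
tcp_pos: [0.5197, 0.0878, 0.0832]
orientation: [0.374, 3.118, 0.001]
contact_force: [0.3, 0.1, 8.8]
grip_width: 0.0251
gripper_force: 22.9
```

Request:
step_arm:
  rows:
    - [0,0,0,0,0,0.035]
    - [0,0,0,0,0,0.07]
    - [0,0,0,0,0,0.105]
    - [0,0,0,0,0,0.14]
    - [0,0,0,0,0,0.14]

```text
clock: 7.88
tcp_pos: [0.5198, 0.0877, 0.0834]
orientation: [-0.314, 3.124, 0.0]
contact_force: [-0.6, -0.2, 11.0]
grip_width: 0.0251
gripper_force: 23.1
```

Request:
step_arm:
  rows:
    - [0,0,0,0,0,0.035]
    - [0,0,0,0,0,0.07]
    - [0,0,0,0,0,0.105]
    - [0,0,0,0,0,0.14]
    - [0,0,0,0,0,0.14]

```text
clock: 8.3
tcp_pos: [0.5193, 0.0872, 0.0822]
orientation: [-0.986, 2.983, 0.001]
contact_force: [2.7, 0.5, -0.8]
grip_width: 0.0248
gripper_force: 22.0
```

Request:
step_arm:
  rows:
    - [0,0,0,0,0,0]
    - [0,0,0,0,0,0]
    - [0,0,0,0,0,0]
    - [0,0,0,0,0,0]
    - [0,0,0,0,0,0]
  jaw: 0

```text
clock: 8.72
tcp_pos: [0.5188, 0.0874, 0.0824]
orientation: [0.98, -2.985, 0.001]
contact_force: [-0.1, 0.6, -0.2]
grip_width: 0.0832
gripper_force: 0.0
```

Request:
step_arm:
  rows:
    - [0,0,0,0,0,0.035]
    - [0,0,0,0,0,0.07]
    - [0,0,0,0,0,0.105]
    - [0,0,0,0,0,0.14]
    - [0,0,0,0,0,0.175]

```text
clock: 9.13
tcp_pos: [0.5189, 0.0873, 0.0824]
orientation: [1.76, -2.602, 0.0]
contact_force: [0.8, 0.1, 0.3]
grip_width: 0.0854
gripper_force: 0.0
```

Request:
step_arm:
  rows:
    - [0,0,-0.002,0,0,0.035]
    - [0,0,-0.004,0,0,0.07]
    - [0,0,-0.006,0,0,0.105]
    - [0,0,-0.008,0,0,0.14]
    - [0,0,-0.008,0,0,0.175]

```text
clock: 9.55
tcp_pos: [0.5188, 0.0873, 0.0774]
orientation: [2.4, -2.026, 0.0]
contact_force: [-0.2, 0.6, -0.3]
grip_width: 0.0854
gripper_force: 0.0
```

Request:
step_arm:
  rows:
    - [0,0,0,0,0,0.02]
    - [0,0,0,0,0,0.04]
    - [0,0,0,0,0,0.06]
    - [0,0,0,0,0,0.06]
    - [0,0,0,0,0,0.06]

```text
clock: 9.97
tcp_pos: [0.5188, 0.0874, 0.0775]
orientation: [2.574, -1.801, -0.001]
contact_force: [-0.4, 0.9, -0.5]
grip_width: 0.0854
gripper_force: 0.0
```

Run:
```python
from h import *
o=r.get_obs();print(o["clock"],o["joints"],o["tcp_pos"],o["orientation"],o["grip_width"],o["contact_force"])
im=eyes.grab_frame("scene");cv2.imwrite("pics/s2.png",cv2.resize(im[200:350,220:420,::-1],(800,600)))
K,E=cam("wrist");im=eyes.grab_frame("wrist");cv2.imwrite("pics/w3.png",im[:,:,::-1]);np.savez("w3",K=K,E=E,im=im)
```

```text
9.9667 [ 0.618   0.8693 -1.2624  1.9866  0.9715  1.0785  2.3916] [0.5188 0.0874 0.0775] [ 2.5741 -1.8007 -0.0005] 0.08537447582746274 [-0.3846  0.9145 -0.4649]
```

View pics/w3.png

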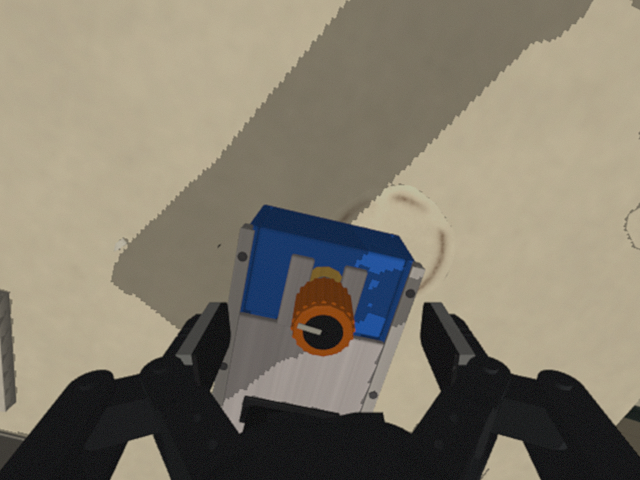

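The wrist view shows the bolt head low in its thread, with its top at about (323,331). The jaws stand open around it and the fork lies under the head. I check the head height from the ray.

Run:
```python
from h import *
for f,box,o in(("w2",(316,225,350,268),0),("w3",(300,312,346,350),0)):
    d=np.load(f+".npz");K,E,im=d["K"],d["E"],d["im"].astype(int)
    m,c,s=blob(im.max(2)<70,box)
    mm=(m*255).astype(np.uint8);cs=cv2.findContours(mm,0,1)[0];h=cv2.convexHull(max(cs,key=len));e=cv2.minEnclosingCircle(h)
    print(f,c,s,e)
    for z in(.08,.084,.086,.088,.092):print(z,onz(K,E,e[0],z)[:2])
```

```text
w2 [332.0643 244.7453] [321 235  23  22 373] ((332.0, 245.0), 11.70479965209961)
0.08 [0.5213 0.0841]
0.084 [0.5206 0.0855]
0.086 [0.5203 0.0862]
0.088 [0.5199 0.0868]
0.092 [0.5192 0.0882]
w3 [323.6811 332.1115] [303 315  40  34 969] ((322.5, 331.5), 19.81171226501465)
0.08 [0.5182 0.0916]
0.084 [0.5191 0.0889]
0.086 [0.5196 0.0876]
0.088 [0.52   0.0863]
0.092 [0.521  0.0836]
```

View pics/s2.png

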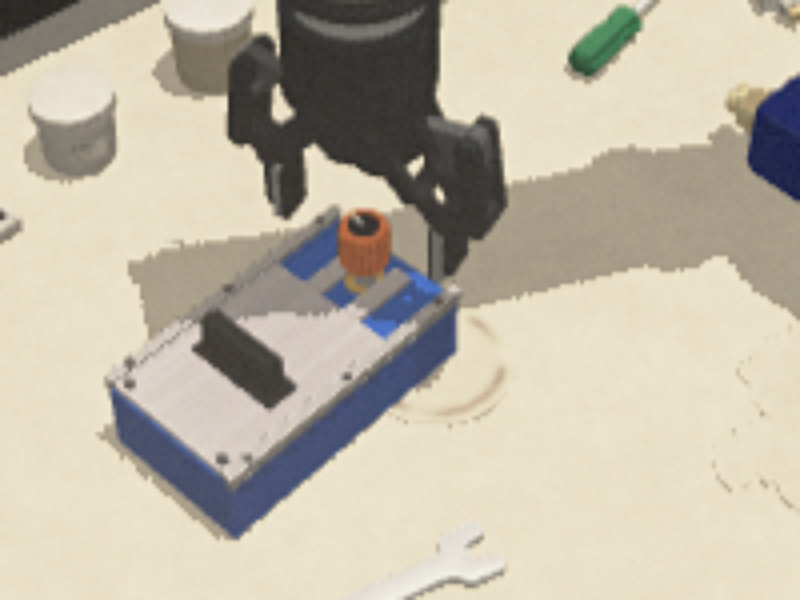

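The scene crop agrees: the cover is shut, the bolt is in the thread and the bystanders haven't moved. I regrip and turn forward, following the bolt down.

Request:
step_arm:
  rows:
    - [0,0,0,0,0,0]
    - [0,0,0,0,0,0]
    - [0,0,0,0,0,0]
    - [0,0,0,0,0,0]
    - [0,0,0,0,0,0]
  jaw: 1
  squeeze: 30

```text
clock: 10.48
tcp_pos: [0.5191, 0.0874, 0.0777]
orientation: [-2.576, 1.798, -0.0]
contact_force: [3.7, 1.5, 2.4]
grip_width: 0.0255
gripper_force: 6.3
```

Request:
step_arm:
  rows:
    - [0,0,0,0,0,0]
    - [0,0,0,0,0,0]
    - [0,0,0,0,0,0]
    - [0,0,0,0,0,0]

```text
clock: 10.82
tcp_pos: [0.5194, 0.0876, 0.0779]
orientation: [-2.575, 1.798, -0.001]
contact_force: [2.2, 1.1, 0.9]
grip_width: 0.0245
gripper_force: 30.4
```

Request:
step_arm:
  rows:
    - [0,0,-0.0002,0,0,-0.035]
    - [0,0,-0.0004,0,0,-0.07]
    - [0,0,-0.0006,0,0,-0.105]
    - [0,0,-0.0008,0,0,-0.14]
    - [0,0,-0.0009,0,0,-0.175]

```text
clock: 11.23
tcp_pos: [0.5195, 0.0878, 0.0774]
orientation: [-1.984, 2.434, -0.0]
contact_force: [1.6, 1.3, 0.8]
grip_width: 0.025
gripper_force: 30.4
```

Request:
step_arm:
  rows:
    - [0,0,-0.0002,0,0,-0.035]
    - [0,0,-0.0004,0,0,-0.07]
    - [0,0,-0.0006,0,0,-0.105]
    - [0,0,-0.0008,0,0,-0.14]
    - [0,0,-0.0009,0,0,-0.175]

```text
clock: 11.65
tcp_pos: [0.5195, 0.0878, 0.0768]
orientation: [-1.249, 2.881, 0.0]
contact_force: [2.9, 1.3, 0.3]
grip_width: 0.0249
gripper_force: 30.4
```

Request:
step_arm:
  rows:
    - [0,0,-0.0002,0,0,-0.035]
    - [0,0,-0.0004,0,0,-0.07]
    - [0,0,-0.0006,0,0,-0.105]
    - [0,0,-0.0008,0,0,-0.14]
    - [0,0,-0.0009,0,0,-0.175]

```text
clock: 12.07
tcp_pos: [0.5195, 0.0878, 0.0763]
orientation: [-0.42, 3.112, 0.001]
contact_force: [2.4, 1.2, 0.8]
grip_width: 0.0245
gripper_force: 30.3
```

Run:
```python
from h import *
o=r.get_obs();print(o["clock"],o["joints"],o["tcp_pos"],o["orientation"],o["grip_width"],o["contact_force"],o["moment"])
```

```text
12.0667 [ 0.4478  0.6704 -0.9583  1.9954  0.7317  0.8639  0.92  ] [0.5195 0.0878 0.0763] [-0.4201  3.112   0.0012] 0.024538741522912234 [2.3855 1.2284 0.8236] [ 0.2427 -0.4758  0.0409]
```

Request:
step_arm:
  rows:
    - [0,0,-0.0002,0,0,-0.035]
    - [0,0,-0.0004,0,0,-0.07]
    - [0,0,-0.0006,0,0,-0.105]
    - [0,0,-0.0008,0,0,-0.14]
    - [0,0,-0.0009,0,0,-0.175]

```text
clock: 12.48
tcp_pos: [0.5197, 0.0879, 0.0758]
orientation: [0.441, 3.109, 0.002]
contact_force: [3.0, 1.2, -0.0]
grip_width: 0.0249
gripper_force: 30.3
```

Request:
step_arm:
  rows:
    - [0,0,-0.0002,0,0,-0.035]
    - [0,0,-0.0004,0,0,-0.07]
    - [0,0,-0.0006,0,0,-0.105]
    - [0,0,-0.0008,0,0,-0.14]
    - [0,0,-0.0009,0,0,-0.175]

```text
clock: 12.9
tcp_pos: [0.5199, 0.0878, 0.0753]
orientation: [1.268, 2.873, 0.003]
contact_force: [2.9, 0.3, 2.3]
grip_width: 0.0246
gripper_force: 30.3
```

Request:
step_arm:
  rows:
    - [0,0,-0.0002,0,0,-0.035]
    - [0,0,-0.0004,0,0,-0.07]
    - [0,0,-0.0006,0,0,-0.105]
    - [0,0,-0.0008,0,0,-0.14]
    - [0,0,-0.0009,0,0,-0.175]

```text
clock: 13.32
tcp_pos: [0.5199, 0.0876, 0.0748]
orientation: [2.0, 2.421, 0.003]
contact_force: [2.5, 0.4, 0.6]
grip_width: 0.0251
gripper_force: 30.3
```

Request:
step_arm:
  rows:
    - [0,0,-0.0002,0,0,-0.035]
    - [0,0,-0.0004,0,0,-0.07]
    - [0,0,-0.0006,0,0,-0.105]
    - [0,0,-0.0008,0,0,-0.14]
    - [0,0,-0.0009,0,0,-0.175]

```text
clock: 13.73
tcp_pos: [0.5198, 0.0874, 0.0742]
orientation: [2.583, 1.787, 0.003]
contact_force: [3.3, -0.4, 0.7]
grip_width: 0.025
gripper_force: 30.4
```

Run:
```python
from h import *
o=r.get_obs();print(o["clock"],o["joints"],o["tcp_pos"],o["orientation"],o["grip_width"],o["contact_force"],o["moment"])
```

```text
13.7333 [ 0.0743  0.5098 -0.4486  2.0194  0.3426  0.6827 -0.9532] [0.5198 0.0874 0.0742] [2.5828 1.7871 0.0027] 0.025035538351705987 [ 3.2546 -0.3909  0.7457] [-0.2463 -0.6895 -0.0429]
```

Request:
step_arm:
  rows:
    - [0,0,-0.0002,0,0,-0.035]
    - [0,0,-0.0004,0,0,-0.07]
    - [0,0,-0.0006,0,0,-0.105]
    - [0,0,-0.0008,0,0,-0.14]
    - [0,0,-0.0009,0,0,-0.175]

```text
clock: 14.15
tcp_pos: [0.5196, 0.0873, 0.0737]
orientation: [2.971, 1.019, 0.002]
contact_force: [1.6, -0.7, 1.2]
grip_width: 0.0248
gripper_force: 30.4
```

Request:
step_arm:
  rows:
    - [0,0,-0.0002,0,0,-0.035]
    - [0,0,-0.0004,0,0,-0.07]
    - [0,0,-0.0006,0,0,-0.105]
    - [0,0,-0.0008,0,0,-0.14]
    - [0,0,-0.0009,0,0,-0.175]

```text
clock: 14.57
tcp_pos: [0.5194, 0.0874, 0.0731]
orientation: [-3.137, -0.174, -0.002]
contact_force: [0.5, -0.7, 3.1]
grip_width: 0.0247
gripper_force: 30.5
```

Request:
step_arm:
  rows:
    - [0,0,-0.0002,0,0,-0.035]
    - [0,0,-0.0004,0,0,-0.07]
    - [0,0,-0.0006,0,0,-0.105]
    - [0,0,-0.0008,0,0,-0.14]
    - [0,0,-0.0009,0,0,-0.175]

```text
clock: 14.98
tcp_pos: [0.5193, 0.0876, 0.0725]
orientation: [-3.066, 0.683, -0.001]
contact_force: [0.5, -0.4, 1.7]
grip_width: 0.0248
gripper_force: 30.5
```

Request:
step_arm:
  rows:
    - [0,0,-0.0002,0,0,-0.035]
    - [0,0,-0.0004,0,0,-0.07]
    - [0,0,-0.0006,0,0,-0.105]
    - [0,0,-0.0007,0,0,-0.13]
    - [0,0,-0.0007,0,0,-0.13]

```text
clock: 15.4
tcp_pos: [0.5194, 0.0876, 0.0721]
orientation: [-2.865, 1.287, -0.001]
contact_force: [2.0, 0.2, 3.0]
grip_width: 0.0251
gripper_force: 30.6
```

Request:
step_arm:
  rows:
    - [0,0,0,0,0,0]
    - [0,0,0,0,0,0]
    - [0,0,0,0,0,0]
    - [0,0,0,0,0,0]
    - [0,0,0,0,0,0]

```text
clock: 15.82
tcp_pos: [0.5194, 0.0875, 0.072]
orientation: [-2.867, 1.282, -0.001]
contact_force: [1.3, 0.1, 5.0]
grip_width: 0.0249
gripper_force: 30.8
```

Run:
```python
from h import *
o=r.get_obs();print(o["clock"],o["joints"],o["tcp_pos"],o["orientation"],o["grip_width"],o["gripper_force"],o["contact_force"],o["moment"])
K,E=cam("wrist");im=eyes.grab_frame("wrist");cv2.imwrite("pics/w4.png",im[:,:,::-1]);np.savez("w4",K=K,E=E,im=im)
```

```text
15.8167 [-0.341   0.475   0.0694  2.0492 -0.0549  0.6182 -2.6463] [0.5194 0.0875 0.072 ] [-2.8673  1.2822 -0.001 ] 0.0249331070246718 30.757488012313843 [1.3346 0.0935 5.0161] [-0.0775 -0.4105 -0.0274]
```

View pics/w4.png

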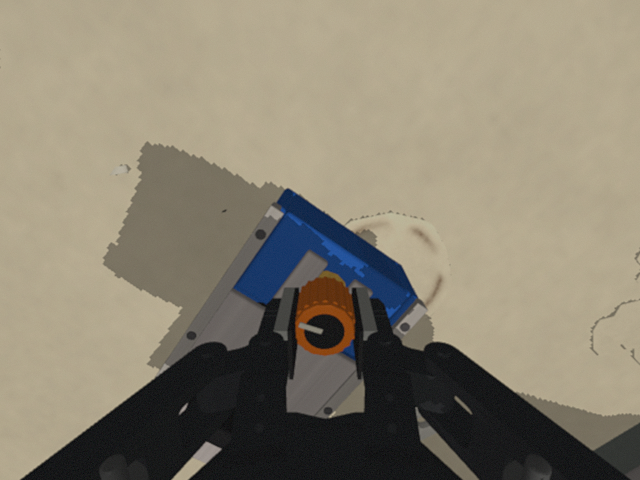

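The mark sits at the same angle to the jaws as when I regripped (about (310,328)), so the bolt didn't slip. It turned about 5.95 rad forward, to a depth of roughly 11.7 mm, and is still gripped. I hand in.

```bash
python3 -c "
from bench import r
print(r.hand_in())"
```

```text
the job is handed in; nothing more can be done
None
```

I handed the job in with the cover shut, the bolt dropped into its thread and turned forward about 0.95 turn (depth about 11.7 mm, estimated from the turn angle), and the gripper still holding the bolt head at about 31 N; the hand-in returned no verdict.

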